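# Turn a leaf of the counter sample book

## Robot

A 6-joint arm with a two-finger parallel gripper is mounted at the origin on the work surface. World frame = base frame: x ahead of the robot, y to its left, z up, the work surface at z = 0. Lengths are in m, angles in degrees, forces in N, time in s.
With the tool pointing down it reaches from about 0.4 to 0.825 m from the base axis. Payload 7 kg.
Tool frame: the origin (TCP) lies at the very end of the fingers, on their centre line; the grasp point (between the pads) lies r.grip_depth behind it (r.grip_depth is the distance from the TCP to the grasp point, in m); z points along the fingers, y is the direction in which the jaws open and shut (so a half turn about z gives the same grasp; the last joint's range is limited). The gripper opens to 88 mm and grips with 3 to 60 N. Pads are 19 mm wide; open, the fingers measure 130 mm over their backs; the gripper's body (78 mm by 193 mm) begins 47 mm behind the grasp point.
Start: joints at [83.887, 20.546, 0.682, 0, -70.136, -16.507], TCP at [0.26, 0.623, 0.227] pointing down, gripper open.
Joint ranges: [-176.03, 176.03], [-82.01, 121.73], [-58.28, 71.71], [-173.87, 95.51], [-174.79, -0.11], [-173.66, 173.66]. Speed limits (degrees/s): [136.94, 136.94, 172.46, 180, 180, 180].

## Interface

Orientations are given as [roll, pitch, yaw] about the fixed x, y, z axes, in that order (R = Rz(yaw) Ry(pitch) Rx(roll)).
In Python, from plant import r gives the robot as it stands. The module is installed in compiled form; this text tells all that it offers.
- The arm moves only by the tool step_arm, never from a script. Its argument "increments" is a list of rows, each a list of 3 entries, a list of its own where there are three numbers: the shift along the tool's x, y, z in m, then the turn, a rotation vector about the tool's x, y, z in rad, then the closure, from 0 (fully open) to 1 (shut). In form: [[[x, y, z], [wx, wy, wz], grip], ...]. A call has 1 to 10 rows; each row is the pose to reach, as a shift and turn from the pose commanded when the call began, along the tool's axes at that moment; what a row does not reach only later rows make up. A row lasts 1/10 s, in which the tool goes at most 50 mm and 8.59 degrees, less where a joint would pass 70% of its speed; a pose out of reach is approached as far as the arm can. A call with a gripper value outside its range is refused whole. The fingers move at their own pace and stop on an object; "force" is the grip in N (left out, the last holds). Time passes only in rows, so rows that repeat a pose let the fingers close. It gives the time, the measured TCP pose, the force and the opening at its end, in the units of the state.
- r.get_state(): the state, without advancing time (a new reading comes with each control period).
- r.capture(name): name is "scene" or "top" or "wrist"; returns a dict with "color" (480x640x3 uint8, red, green, blue), "intrinsics" (3x3 intrinsics, pixels), "rvec" (rotation vector, rad) and "tvec" (3), from world to camera coordinates, as OpenCV has them; the wrist camera has in their place "T_tool_cam" (4x4, takes a point from camera to tool coordinates, whose origin is the TCP and whose axes are the flange's). Camera axes: x right, y down, z forward; pixel columns grow to the right and rows downward; lengths in m; the calibration is good to about 2 mm. A picture is of the moment at which its call begins: read the wrist's pose just before it. There is no depth.
- r.close_job(): hands the job in, once; it reports no verdict.
The state is a dict: "time_s": time; "joints": joint angles; "qd": joint speeds; "joint_torque": joint torques, N m; "tcp_pos": TCP position; "eef_rot": TCP orientation; "contact_force": force on the tool from outside, world axes, zero at the start; "moment": the same for the moment, N m; "gripper_width": finger opening in m.
Only numpy, scipy, OpenCV 4.12 (cv2) and the standard library are available. Lean on these libraries where they do the work, as an engineer would, in place of code of your own. Each camera call takes 0.05 s, during which the arm holds its last target.

## Task

A sample book with rigid, stiffly hinged leaves lies open on the counter, and someone has left a black pipe cap on its left-hand page, where the blue-tabbed leaf lies. Without picking the cap up or knocking it over, push it off the book so that it stands on the bare counter; then turn the leaf with the orange tab over the spine with a fingertip, not pinching it, so that it lies fully flat on the blue-tabbed leaf. Leave the other leaves flat and everything else where it stands.

Things in the scene. Friction and masses are not known exactly. Their poses are not given: they have to be found in the camera images.
- book: sample book, a fixed counter fitting: dark steel base plate 270 mm (x) by 330 mm (y), 5 mm thick, flat on the counter. Origin: centre of the plate's underside. x runs along the spine, away from the robot; y points to the robot's left, to the side where the blue-tabbed leaf lies; z up. The spine is a rod along x at y = 0, with end brackets at x = +-122 mm, 22 mm high; all leaves turn on it.
- orange_leaf (a joint): angle of the orange-tabbed leaf (top leaf on the right, -y; 0.23 kg). 0 = flat on the right, growing as its free edge rises and swings over to the left; pi (a stop) = flat on the left, on the blue-tabbed leaf, upper face 16.5 mm above the counter. Its plane passes through the rod. Stiff pivots hold it at any angle; up to 4 N at the tab turns it. At the start it stands a little open.
- tab (a point): centre of the orange tab, 170 mm from the rod, in the middle of the leaf's length (book x = 0), half-way through its 5 mm thickness. The leaf's face that looks up at the start is white, the other grey
- blue_leaf (a joint): angle of the leaf with the blue tab: 0 = flat on the left, as it lies from the start; grows as it is raised. Its upper face is the left-hand page, 10.5 mm above the counter; its tab is centred at book x = -60 mm
- green_leaf (a joint): angle of the leaf with the green tab: 0 = flat on the right under the orange-tabbed one, upper face 10.5 mm above the counter; grows as it is raised. Its tab is centred at book x = +60 mm
- cap_center (a point): black plastic pipe end cap, 64 mm across, 45 mm tall, 0.11 kg, standing loose on the left-hand page. This point is its centre, 22.5 mm above its foot; its z axis is the cap's own upright axis
- cap: the same black pipe cap as a body; origin at the centre of its foot
- spine (a point): middle of the spine's rod, 14 mm above the counter, over the book's origin. Every leaf is a rigid board 210 mm along the spine, reaching from 14 to 160 mm from the rod, 5 mm thick, with a coloured index tab 45 mm wide that reaches on to 182 mm from the rod
- bottle_a: bystander: white plastic bottle with a green band, 72 mm across, 220 mm tall. Origin at the centre of its underside
- bottle_b: bystander: white plastic bottle with a blue band, 72 mm across, 220 mm tall. Origin at the centre of its underside
- green_tin: bystander: tin with a sea-green band and red screw cap, 100 mm across, 140 mm tall. Origin at the centre of its underside
- blue_tin: bystander: small tin with a blue band and red screw cap, 68 mm across, 100 mm tall. Origin at the centre of its underside
- tub: bystander: white tub with a blue lid, 160 mm across, 121 mm tall. Origin at the centre of its underside
- socket: bystander: grey pipe socket (open tube) standing on end, 69 mm across, 60 mm tall. Origin at the centre of its underside
- elbow: bystander: red-brown pipe elbow lying flat, about 80 x 80 mm, 57 mm tall. Origin at the centre of its underside
Mind the look-alikes: they are no part of the job. What is shaped like the cap but yellow is not meant.

How it is judged:
By the outcome, as a careful person would: the job done as asked, in the order asked, and still so for the second after the job is handed in, with the robot touching nothing.
It also fails if it takes over 59 s, if anything falls off the work surface, if the arm or the gripper's body presses on something with over 40 N, if the wrist force passes 120 N, or if a joint passes its speed limit or range.

## Working session

There is one attempt and no reset: what is moved stays moved. The work goes in short steps, Python scripts to look and compute and a tool call to move; the robot and the scene stay as the last step left them, time stands still between calls to the robot, and variables do not carry over. Pictures are saved under pics/ and viewed, and the job is handed in when it is done.

Besides the shell and the picture viewer there is one more tool, called after ">>>" as name(argument=value, ...), one argument or row to a line, values as JSON. step_arm: Moves the arm, as the interface text tells. Its arguments: {"type":"object","properties":{"increments":{"type":"array","items":{"type":"array"}},"force":{"type":"number"}},"required":["increments"]}

```bash
mkdir -p pics; ls; python3 - <<'E'
from plant import r
import cv2,pickle
s=r.get_state()
for k,v in s.items(): print(k,v)
print(r.grip_depth)
for n in ("scene","top"):
    c=r.capture(n); pickle.dump(c,open(f'{n}0.pkl','wb'))
    cv2.imwrite(f'pics/{n}0.png',c['color'][:,:,::-1])
    print(n,c['intrinsics'],c['rvec'],c['tvec'])
E
```

```text
pics
time_s 0.0
joints [ 8.38864781e+01  2.05921054e+01  6.32492127e-01 -2.16322558e-02
 -7.01355916e+01 -1.65089554e+01]
qd [-0.07845069 -0.08041859 -0.06278616 -0.06526572  0.0635276   0.07190502]
joint_torque [-1.04899147e-03 -5.82726359e+01  2.93049645e+01  6.99740946e+00
  6.91365130e-03 -1.60767645e-04]
tcp_pos [0.25944745 0.62260063 0.22560063]
eef_rot [ 1.79902941e+02 -7.55958388e-03 -2.26298383e+01]
contact_force [ 0.00095446 -0.00324656  0.37812522]
moment [ 0.0056179   0.03670578 -0.09293799]
gripper_width 0.0875968337308566
0.0188
scene [[577.9485426    0.         325.68316305]
 [  0.         577.9485426  250.2459175 ]
 [  0.           0.           1.        ]] [ 2.00615043  1.02796795 -0.5313567 ] [-0.29117781 -0.21667136  1.90222737]
top [[582.78347385   0.         324.58038984]
 [  0.         582.78347385 229.63936707]
 [  0.           0.           1.        ]] [ 2.11906357 -2.14861154  0.16872156] [0.00232383 0.54511476 1.54490471]
```

View pics/scene0.png

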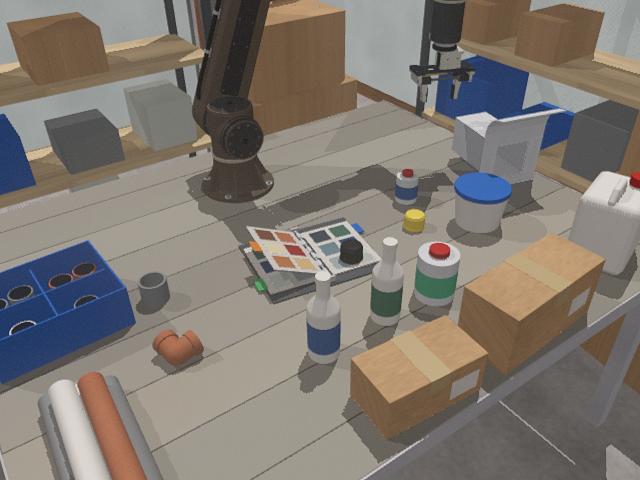

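View pics/top0.png

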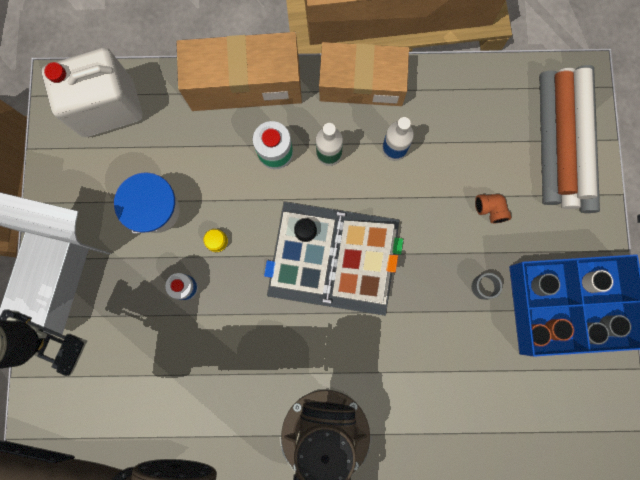

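The scene view shows the book with the cap at about (350,250). The top view has the cap at (305,229), the spine at about (333,258), the orange tab at (392,263), the blue tab at (269,269) and the yellow cap at (215,240).

```bash
cat > h.py <<'E'
import numpy as np,cv2,pickle
def ray(c,uv):
    R,_=cv2.Rodrigues(np.array(c['rvec'])); t=np.array(c['tvec']).ravel()
    d=R.T@np.linalg.inv(c['intrinsics'])@np.array([uv[0],uv[1],1.]); o=-R.T@t
    return o,d/np.linalg.norm(d)
def onz(c,uv,z):
    o,d=ray(c,uv); return o+d*(z-o[2])/d[2]
def tri(c1,u1,c2,u2):
    o1,d1=ray(c1,u1);o2,d2=ray(c2,u2)
    A=np.stack([d1,-d2],1); s=np.linalg.lstsq(A,o2-o1,rcond=None)[0]
    p,q=o1+s[0]*d1,o2+s[1]*d2
    return (p+q)/2,np.linalg.norm(p-q)
def proj(c,p): return cv2.projectPoints(np.array(p,float).reshape(-1,3),np.array(c['rvec'],float),np.array(c['tvec'],float),c['intrinsics'],None)[0][:,0]
E
python3 - <<'E'
from h import *
t=pickle.load(open('top0.pkl','rb'));s=pickle.load(open('scene0.pkl','rb'))
o,_=ray(t,(320,240));print('topcam',o); o,_=ray(s,(320,240));print(o)
cv2.imwrite('pics/tz.png',cv2.resize(t['color'][190:325,240:420,::-1],None,fx=4.4,fy=4.4,interpolation=cv2.INTER_CUBIC))
cv2.imwrite('pics/sz.png',cv2.resize(s['color'][205:310,230:390,::-1],None,fx=5,fy=5,interpolation=cv2.INTER_CUBIC))
for n,uv,z in [('cap',(305,229),.04),('yellow',(215,240),.03),('bluetin',(180,286),.1),('tub',(145,202),.12),('bottleA base',(329,150),.1),('bottleB',(397,145),.1),('gtin',(272,143),.1)]: print(n,onz(t,uv,z).round(3))
def cen(c,m):
    n,l,st,ce=cv2.connectedComponentsWithStats(m.astype(np.uint8)); 
    return [(st[i],ce[i].round(1)) for i in range(1,n) if st[i,4]>15]
for nm,c in(('t',t),('s',s)):
    hsv=cv2.cvtColor(c['color'],cv2.COLOR_RGB2HSV)
    for k,lo,hi in(('or',(10,200,150),(17,255,255)),('bl',(105,180,120),(118,255,255)),('gr',(50,180,80),(75,255,255)),('ye',(25,180,120),(32,255,255)),('black',(0,0,0),(179,255,38))):
        m=cv2.inRange(hsv,lo,hi)
        if nm=='t': m[:190]=0;m[325:]=0;m[:,:190]=0;m[:,420:]=0
        else: m[:195]=0;m[310:]=0;m[:,:230]=0;m[:,440:]=0
        print(nm,k,[(list(a),list(b)) for a,b in cen(c,m)])
E
```

```text
topcam [ 0.2868608  -0.01193753  1.61290249]
[ 1.52741061 -0.72430801  0.94477231]
cap [0.548 0.048 0.04 ]
yellow [0.523 0.296 0.03 ]
bluetin [0.393 0.372 0.1  ]
tub [0.613 0.464 0.12 ]
bottleA base [ 0.753 -0.02   0.1  ]
bottleB [ 0.764 -0.204  0.1  ]
gtin [0.775 0.133 0.1  ]
t or [([np.int32(387), np.int32(255), np.int32(11), np.int32(17), np.int32(133)], [np.float64(392.2), np.float64(263.0)])]
t bl [([np.int32(265), np.int32(261), np.int32(9), np.int32(16), np.int32(106)], [np.float64(269.1), np.float64(268.7)])]
t gr [([np.int32(394), np.int32(239), np.int32(8), np.int32(14), np.int32(82)], [np.float64(397.5), np.float64(245.4)])]
t ye [([np.int32(204), np.int32(229), np.int32(22), np.int32(23), np.int32(383)], [np.float64(214.5), np.float64(240.0)])]
t black [([np.int32(295), np.int32(219), np.int32(22), np.int32(22), np.int32(304)], [np.float64(305.8), np.float64(228.8)])]
s or []
s bl []
s gr []
s ye []
s black []
```

View pics/tz.png

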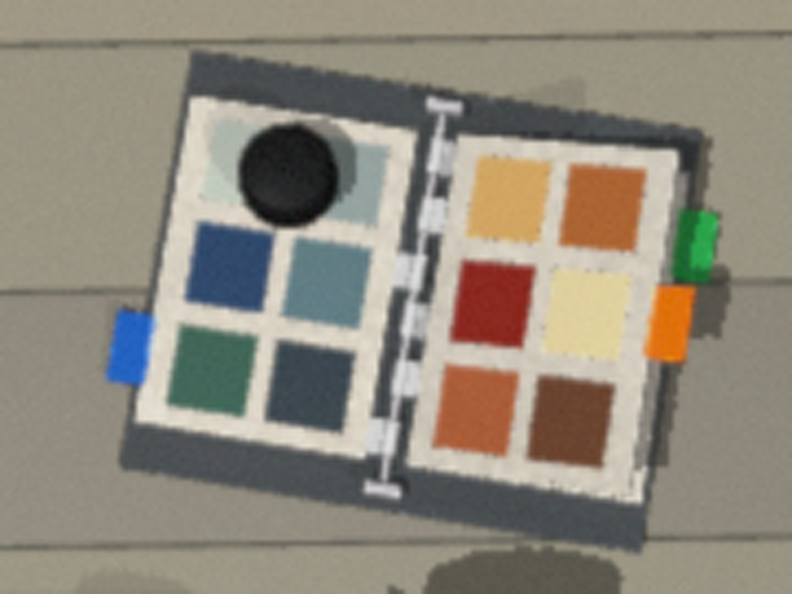

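View pics/sz.png

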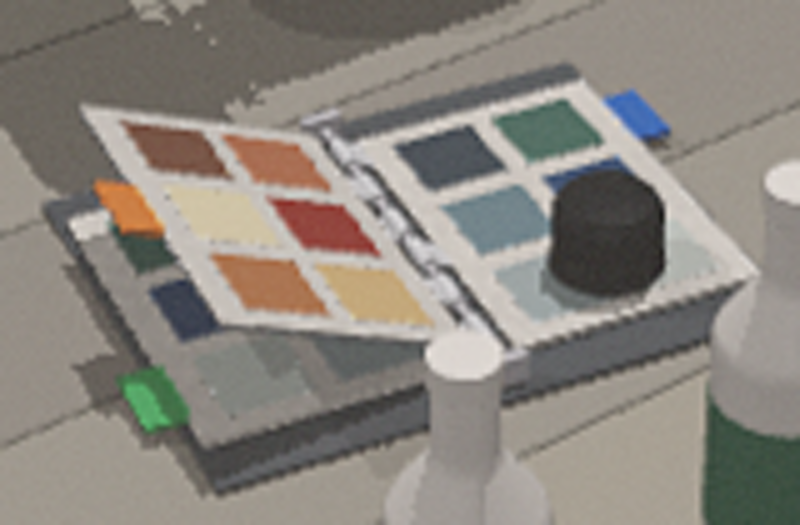

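```bash
python3 - <<'E'
from h import *
t=pickle.load(open('top0.pkl','rb'));s=pickle.load(open('scene0.pkl','rb'))
T=lambda u,v:((u+.5)/4.4+240-.5,(v+.5)/4.4+190-.5); S=lambda u,v:((u+.5)/5+230-.5,(v+.5)/5+205-.5)
C=np.array([onz(t,T(*p),.005) for p in [(192,52),(703,130),(641,551),(122,468)]])
print(C.round(4)); print('edges',[np.linalg.norm(C[i]-C[(i+1)%4]).round(4) for i in range(4)],'centre',C.mean(0).round(4))
x=(C[0]+C[1]-C[2]-C[3]);y=C[0]+C[3]-C[1]-C[2]
print('yaw',np.degrees(np.arctan2(x[1],x[0])),np.degrees(np.arctan2(-y[0],y[1])))
B=np.array([onz(t,T(*p),.022) for p in [(444,105),(383,490)]]);d=B[0]-B[1]
print('brackets',B.round(4),np.linalg.norm(d),B.mean(0),np.degrees(np.arctan2(d[1],d[0])))
th=np.arctan2(d[1],d[0]);c=(C.mean(0)+B.mean(0))/2
R=np.array([[np.cos(th),-np.sin(th)],[np.sin(th),np.cos(th)]])
bk=lambda p:((p[:2]-c[:2])@R).round(4)
for n,uv,z in[('cap top',(289,173),.0555),('blue tab',(131,347),.008),('greentab',(697,247),.008)]:
  p=onz(t,T(*uv),z);print(n,p.round(4),'book',bk(p))
p,e=tri(t,T(670,323),s,S(130,208));print('orange',p.round(4),e.round(4),'book',bk(p),'r',np.hypot(bk(p)[1],p[2]-.014),'ang',np.degrees(np.arctan2(p[2]-.014,-bk(p)[1])))
p,e=tri(t,T(289,173),s,S(608,200));print('captop tri',p.round(4),e.round(4))
for n,uv,z in [('yellow',(214.5,240),.045),('bluetin',(180,286),.1),('tub',(145,202),.12)]: print(n,bk(onz(t,uv,z)))
E
```

```text
[[ 0.6339  0.1104  0.005 ]
 [ 0.5784 -0.215   0.005 ]
 [ 0.3136 -0.1676  0.005 ]
 [ 0.3692  0.1546  0.005 ]]
edges [np.float64(0.3302), np.float64(0.2689), np.float64(0.3269), np.float64(0.2683)] centre [ 0.4738 -0.0294  0.005 ]
yaw -9.82348071257398 -9.737985218417977
brackets [[ 0.5937 -0.05    0.022 ]
 [ 0.3527 -0.0082  0.022 ]] 0.24461439025718296 [ 0.47318272 -0.02909223  0.022     ] -9.857464171340458
cap top [0.546  0.047  0.0555] book [0.0584 0.0875]
blue tab [0.4446 0.1488 0.008 ] book [-0.059   0.1705]
greentab [ 0.5029 -0.2083  0.008 ] book [ 0.0596 -0.1714]
orange [ 0.4471 -0.1807  0.086 ] 0.001 book [-1.000e-04 -1.537e-01] r 0.16972840892069305 ang 25.100597968717988
captop tri [0.5475 0.0485 0.0522] 0.0034
yellow [-0.0089  0.3273]
bluetin [-0.1477  0.3811]
tub [0.0529 0.5101]
```

```bash
cat >> h.py <<'E'
from scipy.spatial.transform import Rotation as Ro
BC=np.array([.4735,-.0292,0]);BY=-9.8
RB=Ro.from_euler('z',BY,degrees=True)
def book(p): return RB.inv().apply(np.array(p)-BC)
def world(p): return RB.apply(np.array(p,float))+BC
def toolR(tilt): # yaw -99.8 then turn about tool y by -tilt => body leans to book -y
    return Ro.from_euler('xyz',[180,0,BY-90],degrees=True)*Ro.from_rotvec([0,-np.radians(tilt),0])
def inc(s,pb,tilt):
    R0=Ro.from_euler('xyz',s['eef_rot'],degrees=True)
    d=R0.inv().apply(world(pb)-s['tcp_pos']); w=(R0.inv()*toolR(tilt)).as_rotvec()
    return d.round(4),w.round(4)
def st():
    from plant import r
    s=r.get_state(); print('t',round(s['time_s'],2),'tcp book',book(s['tcp_pos']).round(4),'rot',s['eef_rot'].round(2),'F book',RB.inv().apply(s['contact_force']).round(2),'w',round(s['gripper_width'],4),'J',s['joints'].round(1)); return s
E
python3 - <<'E'
from h import *
s=st(); s['tcp_pos']=np.array([.26,.623,.227]);s['eef_rot']=[180,0,-22.63]
print(inc(s,[.058,.036,.2],0))
E
```

```text
t 0.1 tcp book [-0.3218  0.6059  0.2257] rot [ 1.7992e+02 -1.0000e-02 -2.2630e+01] F book [-0.31  0.48 -0.12] w 0.0875 J [ 83.9  20.6   0.6  -0.  -70.1 -16.5]
(array([0.4966, 0.4719, 0.027 ]), array([-0.    , -0.    ,  1.3469]))
```

>>> step_arm(
  increments=[
    [[0.035,0.033,0],[0,0,0.14],0.66],
    [[0.07,0.067,0],[0,0,0.28],0.66],
    [[0.105,0.1,0],[0,0,0.42],0.66],
    [[0.14,0.133,0],[0,0,0.56],0.66],
    [[0.175,0.167,0],[0,0,0.7],0.66],
    [[0.21,0.2,0],[0,0,0.84],0.66],
    [[0.245,0.233,0],[0,0,0.98],0.66],
    [[0.28,0.267,0],[0,0,1.12],0.66],
    [[0.315,0.3,0],[0,0,1.25],0.66],
    [[0.35,0.333,0],[0,0,1.347],0.66],
  ],
  force=20,
)

```text
time_s: 1.1
tcp_pos: [0.4548, 0.1791, 0.2266]
eef_rot: [-180.0, 0.0, -100.1]
contact_force: [0.5, 1.0, -0.1]
gripper_width: 0.0298
```

```bash
python3 - <<'E'
from h import *
s=st();print(inc(s,[.058,.036,.12],0))
E
```

```text
t 1.1 tcp book [-0.0539  0.2021  0.2266] rot [-1.8000e+02  1.0000e-02 -1.0007e+02] F book [ 0.37  1.05 -0.11] w 0.0298 J [ 44.6   2.8 -22.1  -0.  -65.1 -54.7]
(array([ 0.1656, -0.1127,  0.1066]), array([-0.    ,  0.0002, -0.0048]))
```

>>> step_arm(
  increments=[
    [[0.035,-0.024,0.01],[0,0,-0.005],0.66],
    [[0.07,-0.048,0.03],[0,0,-0.005],0.66],
    [[0.105,-0.072,0.05],[0,0,-0.005],0.66],
    [[0.14,-0.095,0.08],[0,0,-0.005],0.66],
    [[0.166,-0.113,0.105],[0,0,-0.005],0.66],
    [[0.166,-0.113,0.105],[0,0,-0.005],0.66],
  ],
)

```text
time_s: 1.7
tcp_pos: [0.536, -0.0053, 0.1173]
eef_rot: [179.6, -0.2, -99.8]
contact_force: [-1.5, 0.8, -0.2]
gripper_width: 0.03
```

```bash
python3 - <<'E'
from h import *
from plant import r
s=st();print(inc(s,[.058,.036,.018],0))
c=r.capture('wrist'); pickle.dump((c,s),open('w1.pkl','wb')); cv2.imwrite('pics/w1.png',c['color'][:,:,::-1]); print(c['T_tool_cam'].round(4))
t=r.capture('top');cv2.imwrite('pics/t1.png',t['color'][170:330,200:440,::-1].repeat(3,0).repeat(3,1))
E
```

```text
t 1.7 tcp book [0.0575 0.0341 0.1173] rot [179.62  -0.18 -99.76] F book [-1.57  0.52 -0.21] w 0.03 J [ 20.4  13.5 -25.   -0.  -52.  -30.1]
(array([-0.0022, -0.0012,  0.0993]), array([ 0.0065, -0.0031,  0.0007]))
[[ 1.000e-04 -9.660e-01 -2.587e-01  7.020e-02]
 [ 1.000e+00  3.000e-04 -9.000e-04 -4.000e-04]
 [ 9.000e-04 -2.587e-01  9.660e-01 -1.587e-01]
 [ 0.000e+00  0.000e+00  0.000e+00  1.000e+00]]
```

View pics/w1.png

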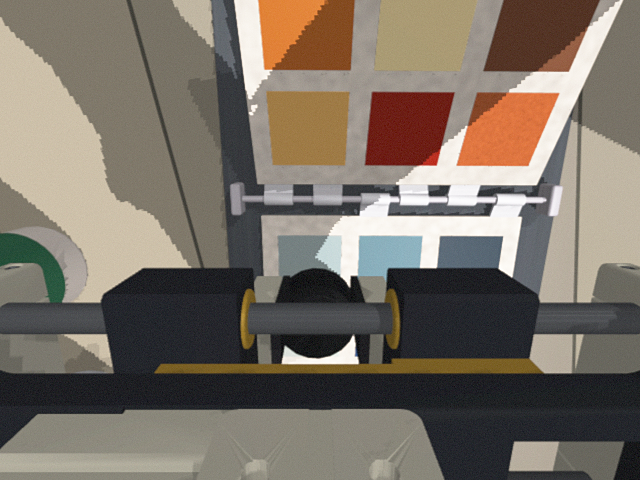

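View pics/t1.png

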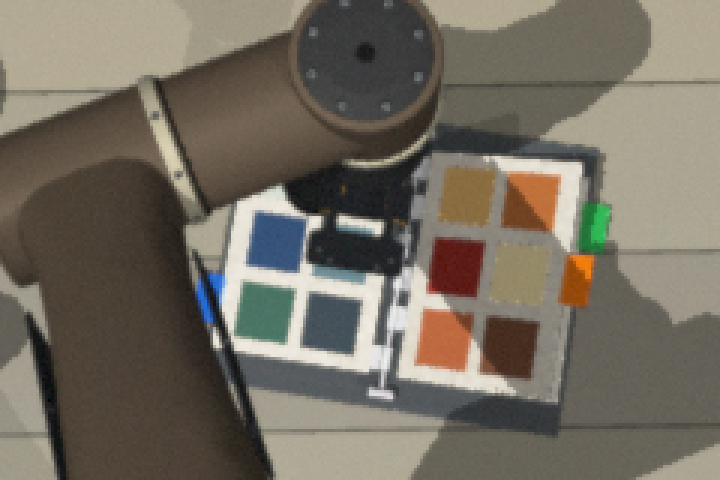

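The wrist view shows the cap at (317,313), centred between the fingers, with the rod at about row 198 clear behind. The top view shows the hand over the left page beside the spine, so I descend here.

>>> step_arm(
  increments=[
    [[-0.001,-0.001,0.02],[0.006,-0.003,0],0.66],
    [[-0.002,-0.001,0.045],[0.006,-0.003,0],0.66],
    [[-0.002,-0.001,0.07],[0.006,-0.003,0],0.66],
    [[-0.002,-0.001,0.085],[0.006,-0.003,0],0.66],
    [[-0.002,-0.001,0.094],[0.006,-0.003,0],0.66],
    [[-0.002,-0.001,0.098],[0.006,-0.003,0],0.66],
    [[-0.002,-0.001,0.098],[0.006,-0.003,0],0.66],
  ],
)

```text
time_s: 2.5
tcp_pos: [0.5394, 0.0007, 0.024]
eef_rot: [-179.6, 0.2, -99.5]
contact_force: [0.2, 0.2, 0.2]
gripper_width: 0.0297
```

```bash
python3 - <<'E'
from h import *
s=st();print(inc(s,[.058,.178,.018],0))
E
```

```text
t 2.5 tcp book [0.0598 0.0407 0.024 ] rot [-179.62    0.19  -99.46] F book [0.21 0.24 0.17] w 0.0297 J [ 20.9  20.4 -30.7   0.  -38.5 -30.4]
(array([-0.1373,  0.001 ,  0.0065]), array([-0.0066,  0.0033,  0.0059]))
```

>>> step_arm(
  increments=[
    [[-0.004,0.001,0.005],[-0.006,0.003,0.005],0.66],
    [[-0.01,0.001,0.005],[-0.006,0.003,0.005],0.66],
    [[-0.017,0.001,0.005],[-0.006,0.003,0.005],0.66],
    [[-0.024,0.001,0.005],[-0.006,0.003,0.005],0.66],
    [[-0.031,0.001,0.005],[-0.006,0.003,0.005],0.66],
    [[-0.038,0.001,0.005],[-0.006,0.003,0.005],0.66],
    [[-0.045,0.001,0.005],[-0.006,0.003,0.005],0.66],
    [[-0.052,0.001,0.005],[-0.006,0.003,0.005],0.66],
    [[-0.059,0.001,0.005],[-0.006,0.003,0.005],0.66],
    [[-0.065,0.001,0.005],[-0.006,0.003,0.005],0.66],
  ],
)

```text
time_s: 3.5
tcp_pos: [0.5489, 0.0649, 0.0187]
eef_rot: [180.0, -0.0, -99.8]
contact_force: [-0.4, -1.9, 0.7]
gripper_width: 0.0297
```

```bash
python3 - <<'E'
from h import *
from plant import r
s=st();print(inc(s,[.058,.178,.018],0))
c=r.capture('wrist'); pickle.dump((c,s),open('w2.pkl','wb')); cv2.imwrite('pics/w2.png',c['color'][:,:,::-1])
t=r.capture('scene');cv2.imwrite('pics/s2.png',t['color'][150:310,230:450,::-1].repeat(3,0).repeat(3,1))
E
```

```text
t 3.5 tcp book [0.0583 0.1056 0.0187] rot [180.    -0.   -99.79] F book [-0.1  -1.91  0.74] w 0.0297 J [ 27.   22.  -28.8  -0.  -39.1 -36.8]
(array([-0.0724,  0.0003,  0.0007]), array([ 0.    , -0.    ,  0.0002]))
```

View pics/w2.png

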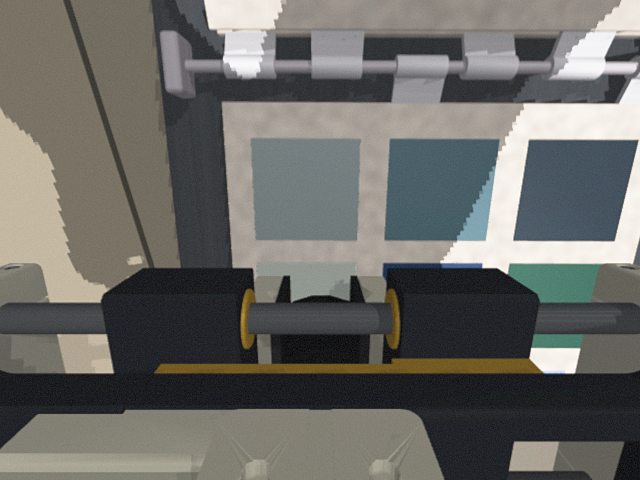

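View pics/s2.png

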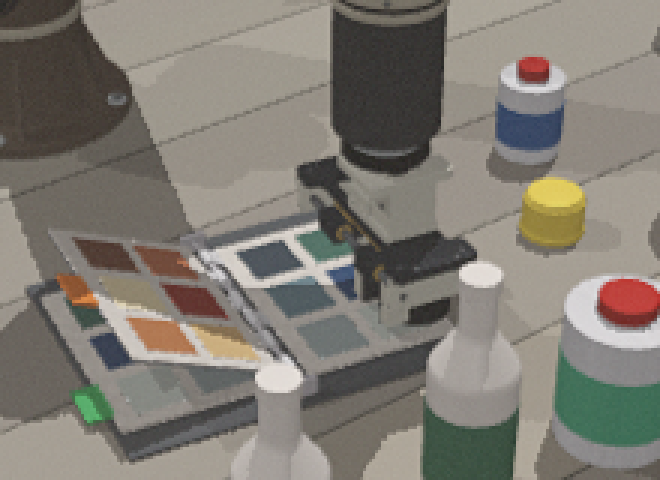

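The cap sits against both fingers (about 320,330 in the wrist view), with 1.9 N of push. I keep pushing steadily over the edge.

>>> step_arm(
  increments=[
    [[-0.006,0,0],[0,0,0],0.66],
    [[-0.012,0,0],[0,0,0],0.66],
    [[-0.018,0,0],[0,0,0],0.66],
    [[-0.024,0,0],[0,0,0],0.66],
    [[-0.03,0,0],[0,0,0],0.66],
    [[-0.036,0,0],[0,0,0],0.66],
    [[-0.042,0,0],[0,0,0],0.66],
    [[-0.048,0,0],[0,0,0],0.66],
    [[-0.054,0,0],[0,0,0],0.66],
    [[-0.06,0,0],[0,0,0],0.66],
  ],
)

```text
time_s: 4.6
tcp_pos: [0.559, 0.124, 0.0186]
eef_rot: [180.0, -0.0, -99.8]
contact_force: [0.6, -1.1, 0.0]
gripper_width: 0.0299
```

>>> step_arm(
  increments=[
    [[-0.006,0,0],[0,0,0],0.66],
    [[-0.012,0,0],[0,0,0],0.66],
    [[-0.016,0,0],[0,0,0],0.66],
    [[-0.018,0,0],[0,0,0],0.66],
    [[-0.018,0,0],[0,0,0],0.66],
  ],
)

```text
time_s: 5.1
tcp_pos: [0.5622, 0.1415, 0.0187]
eef_rot: [-180.0, 0.0, -99.8]
contact_force: [0.7, 0.1, 0.1]
gripper_width: 0.0295
```

```bash
python3 - <<'E'
from h import *
from plant import r
s=st()
t=r.capture('scene');cv2.imwrite('pics/s3.png',t['color'][150:310,230:450,::-1].repeat(3,0).repeat(3,1))
E
```

```text
t 5.1 tcp book [0.0583 0.1833 0.0187] rot [-1.7999e+02  1.0000e-02 -9.9780e+01] F book [0.69 0.25 0.09] w 0.0295 J [ 33.4  24.  -25.3  -0.  -40.7 -43.2]
```

View pics/s3.png

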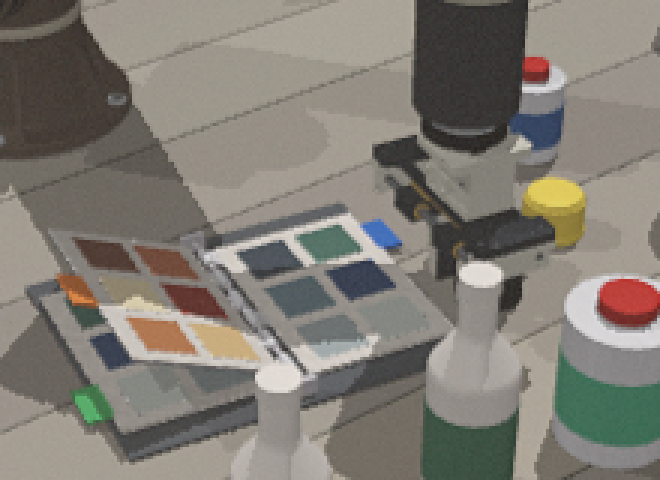

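The cap appears beyond the book's edge behind the bottle neck (at about 505,290). I back away, rise and check.

>>> step_arm(
  increments=[
    [[0.01,0,0],[0,0,0],0.66],
    [[0.02,0,0],[0,0,0],0.66],
    [[0.02,0,-0.03],[0,0,0],0.66],
    [[0.02,0,-0.07],[0,0,0],0.66],
    [[0.06,0,-0.11],[0,0,0],1.0],
    [[0.1,0.01,-0.15],[0,0,0],1.0],
    [[0.14,0.02,-0.18],[0,0,0],1.0],
    [[0.185,0.03,-0.18],[0,0,0],1.0],
    [[0.23,0.04,-0.18],[0,0,0],1.0],
    [[0.275,0.05,-0.18],[0,0,0],1.0],
  ],
)

```text
time_s: 6.15
tcp_pos: [0.4647, -0.1229, 0.1996]
eef_rot: [-179.9, 0.0, -99.8]
contact_force: [-0.6, -0.2, -1.0]
gripper_width: 0.0007
```

```bash
python3 - <<'E'
from h import *
from plant import r
s=st(); print(inc(s,[0,-.21,.2],30))
t=r.capture('top');pickle.dump(t,open('top4.pkl','wb'));cv2.imwrite('pics/t4.png',cv2.resize(t['color'][170:330,200:440,::-1],None,fx=3,fy=3,interpolation=cv2.INTER_CUBIC))
t=r.capture('scene');pickle.dump(t,open('scene4.pkl','wb'));cv2.imwrite('pics/s4.png',t['color'][150:310,230:450,::-1].repeat(3,0).repeat(3,1))
E
```

```text
t 6.15 tcp book [ 0.0073 -0.0938  0.1996] rot [-1.799e+02  4.000e-02 -9.980e+01] F book [-0.6  -0.29 -1.  ] w 0.0007 J [  8.7   3.1 -25.4  -0.  -61.3 -18.5]
(array([ 0.1162,  0.0073, -0.0005]), array([-1.800e-03, -5.229e-01,  4.000e-04]))
```

View pics/t4.png

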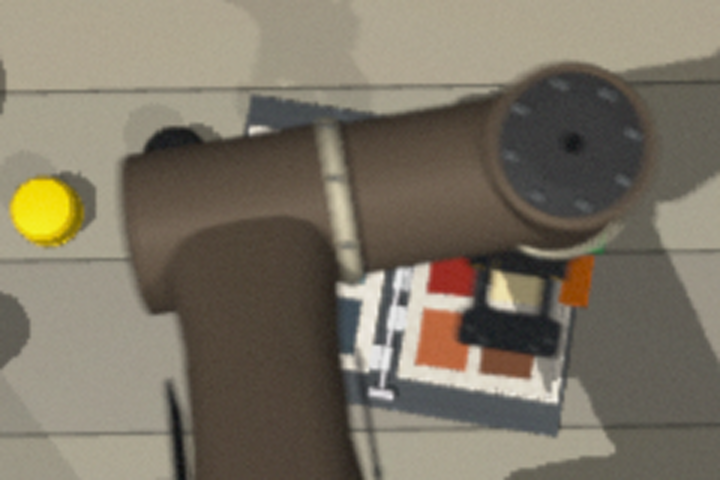

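View pics/s4.png

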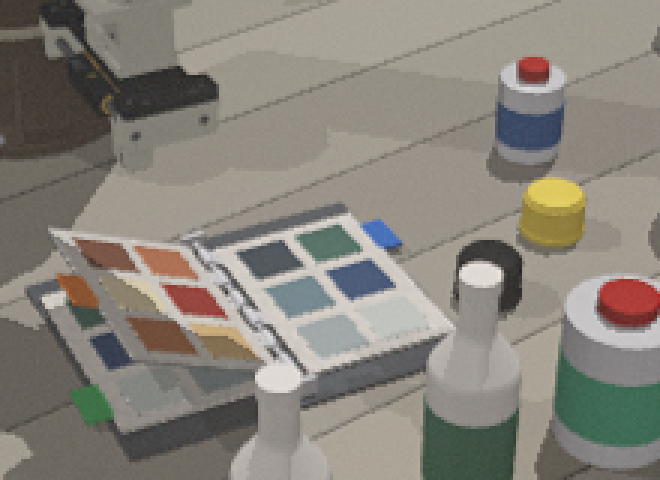

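The cap stands upright on the counter beyond the plate edge (scene crop about 488,275). Next I go to the right side and tilt the hand 30° so that the shut fingertips can reach under the orange tab.

>>> step_arm(
  increments=[
    [[0.04,0.007,0],[0,-0.1,0],1.0],
    [[0.08,0.007,0],[0,-0.22,0],1.0],
    [[0.12,0.007,0],[0,-0.34,0],1.0],
    [[0.15,0.007,0],[0,-0.45,0],1.0],
    [[0.166,0.007,0.02],[0,-0.523,0],1.0],
    [[0.166,0.007,0.05],[0,-0.523,0],1.0],
    [[0.166,0.007,0.08],[0,-0.523,0],1.0],
    [[0.166,0.007,0.11],[0,-0.523,0],1.0],
    [[0.166,0.007,0.125],[0,-0.523,0],1.0],
    [[0.166,0.007,0.125],[0,-0.523,0],1.0],
  ],
)

```text
time_s: 7.25
tcp_pos: [0.4298, -0.2824, 0.0719]
eef_rot: [179.7, 30.1, -100.0]
contact_force: [-0.5, 0.2, 0.0]
gripper_width: 0.0007
```

```bash
cat >> h.py <<'E'
H=.0095
def tcp_arc(th,tilt,r=.170,press=0.):
    th=np.radians(th);ph=np.radians(90-tilt)
    u=np.array([-np.cos(th),np.sin(th)]);n=np.array([np.sin(th),np.cos(th)])
    rod=np.array([0,.014])
    if th<ph: C=rod+(r+.012)*u+(press-.0025)*n+.012*np.array([np.cos(ph),-np.sin(ph)])
    else: C=rod+r*u+(press-.0025)*n
    t=C-H*np.array([np.sin(ph),np.cos(ph)])
    return np.array([0,t[0],t[1]])
E
python3 - <<'E'
from h import *
from plant import r
t=r.capture('top');pickle.dump(t,open('top5.pkl','wb'));cv2.imwrite('pics/t5.png',cv2.resize(t['color'][170:330,180:460,::-1],None,fx=2.8,fy=2.8,interpolation=cv2.INTER_CUBIC))
c=r.capture('scene');cv2.imwrite('pics/s5.png',c['color'][110:310,200:440,::-1].repeat(3,0).repeat(3,1))
s=st()
for th in (20,25,28): print(th,tcp_arc(th,30).round(4),inc(s,tcp_arc(th,30),30))
E
```

```text
t 7.35 tcp book [ 0.0018 -0.2577  0.0745] rot [-179.97   29.94  -99.77] F book [ 0.5  -0.15  1.05] w 0.0003 J [-33.8  25.9  -8.5 -28.8 -71.2  37.2]
20 [ 0.     -0.1741  0.0588] (array([-0.0646,  0.0017,  0.0554]), array([-0.0002, -0.0011,  0.0005]))
25 [ 0.     -0.1682  0.0735] (array([-0.077 ,  0.0017,  0.0456]), array([-0.0002, -0.0011,  0.0005]))
28 [ 0.     -0.1641  0.0821] (array([-0.0849,  0.0017,  0.0402]), array([-0.0002, -0.0011,  0.0005]))
```

View pics/t5.png

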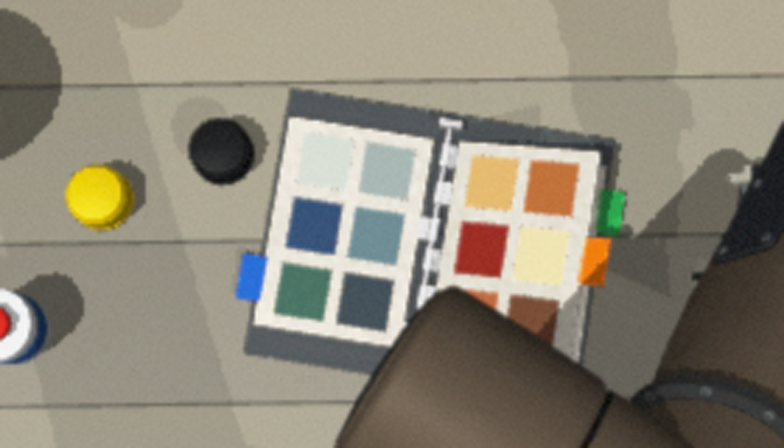

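View pics/s5.png

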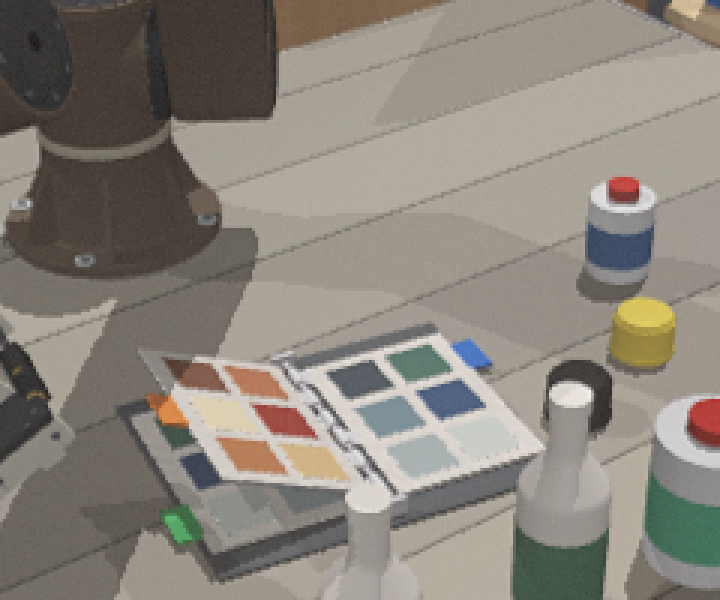

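```bash
python3 - <<'E'
from h import *
t=pickle.load(open('top5.pkl','rb'))
p=onz(t,(221/2.8+180,150/2.8+170),.045);print('cap',p.round(4),book(p).round(4))
s=st()
for th in (12,16,20,23,26,29,32,35): print(th,*inc(s,tcp_arc(th,30),30))
E
```

```text
cap [0.5644 0.174  0.045 ] [0.055  0.2157 0.045 ]
t 7.35 tcp book [ 0.0018 -0.2577  0.0745] rot [-179.97   29.94  -99.77] F book [ 0.5  -0.15  1.05] w 0.0003 J [-33.8  25.9  -8.5 -28.8 -71.2  37.2]
12 [-0.0466  0.0017  0.0733] [-0.0002 -0.0011  0.0005]
16 [-0.0553  0.0017  0.064 ] [-0.0002 -0.0011  0.0005]
20 [-0.0646  0.0017  0.0554] [-0.0002 -0.0011  0.0005]
23 [-0.0719  0.0017  0.0494] [-0.0002 -0.0011  0.0005]
26 [-0.0796  0.0017  0.0437] [-0.0002 -0.0011  0.0005]
29 [-0.0876  0.0017  0.0385] [-0.0002 -0.0011  0.0005]
32 [-0.0958  0.0017  0.0337] [-0.0002 -0.0011  0.0005]
35 [-0.1043  0.0017  0.0293] [-0.0002 -0.0011  0.0005]
```

>>> step_arm(
  increments=[
    [[-0.015,0.002,0.024],[0,0,0],1.0],
    [[-0.031,0.002,0.049],[0,0,0],1.0],
    [[-0.046,0.002,0.073],[0,0,0],1.0],
    [[-0.055,0.002,0.064],[0,0,0],1.0],
    [[-0.065,0.002,0.055],[0,0,0],1.0],
    [[-0.072,0.002,0.049],[0,0,0],1.0],
    [[-0.08,0.002,0.044],[0,0,0],1.0],
    [[-0.088,0.002,0.038],[0,0,0],1.0],
    [[-0.096,0.002,0.034],[0,0,0],1.0],
    [[-0.104,0.002,0.029],[0,0,0],1.0],
  ],
)

```text
time_s: 8.35
tcp_pos: [0.4477, -0.1805, 0.1016]
eef_rot: [-179.9, 29.9, -99.8]
contact_force: [2.7, -2.7, -2.2]
gripper_width: 0.0
```

```bash
python3 - <<'E'
from h import *
from plant import r
c=r.capture('scene');cv2.imwrite('pics/s6.png',c['color'][110:310,200:440,::-1].repeat(3,0).repeat(3,1))
s=st()
for th in (35,39,43,47,51,55,59,63,67,71): print(th,*inc(s,tcp_arc(th,30),30))
E
```

```text
t 8.4 tcp book [ 0.0004 -0.1528  0.1028] rot [-179.83   29.92  -99.73] F book [ 0.07 -1.56  0.17] w 0.0006 J [-24.2  18.9 -14.3 -31.4 -68.1  29.3]
35 [0.0008 0.0004 0.0014] [-0.0025 -0.0014  0.001 ]
39 [-0.0108  0.0004 -0.0038] [-0.0025 -0.0014  0.001 ]
43 [-0.0228  0.0004 -0.0081] [-0.0025 -0.0014  0.001 ]
47 [-0.035   0.0003 -0.0116] [-0.0025 -0.0014  0.001 ]
51 [-0.0475  0.0003 -0.0142] [-0.0025 -0.0014  0.001 ]
55 [-0.06    0.0003 -0.0159] [-0.0025 -0.0014  0.001 ]
59 [-0.0727  0.0003 -0.0168] [-0.0025 -0.0014  0.001 ]
63 [-0.0848  0.0003 -0.0168] [-0.0025 -0.0014  0.001 ]
67 [-0.0966  0.0003 -0.0159] [-0.0025 -0.0014  0.001 ]
71 [-0.1084  0.0003 -0.0143] [-0.0025 -0.0014  0.001 ]
```

View pics/s6.png

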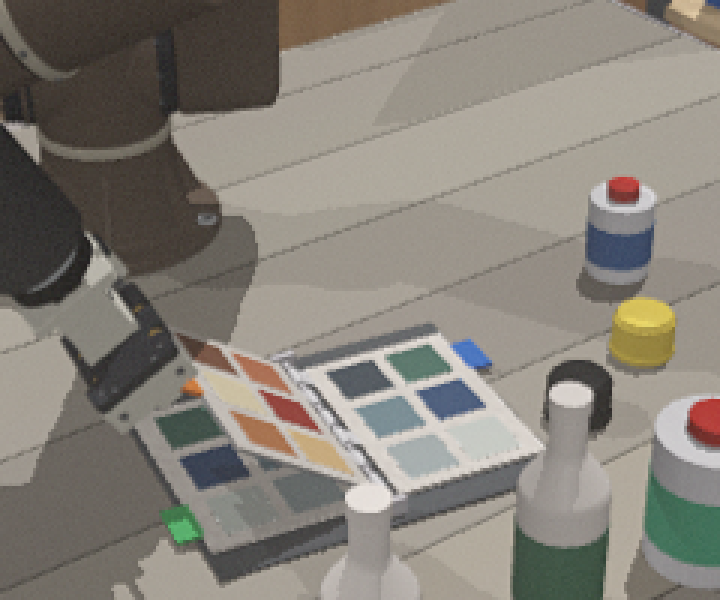

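The leaf's free edge (about 190,360) is rising on the fingertip with small forces, so I continue along the arc.

>>> step_arm(
  increments=[
    [[-0.011,0,-0.004],[-0.002,-0.001,0.001],1.0],
    [[-0.023,0,-0.008],[-0.002,-0.001,0.001],1.0],
    [[-0.035,0,-0.012],[-0.002,-0.001,0.001],1.0],
    [[-0.047,0,-0.014],[-0.002,-0.001,0.001],1.0],
    [[-0.06,0,-0.016],[-0.002,-0.001,0.001],1.0],
    [[-0.073,0,-0.017],[-0.002,-0.001,0.001],1.0],
    [[-0.085,0,-0.017],[-0.002,-0.001,0.001],1.0],
    [[-0.097,0,-0.016],[-0.002,-0.001,0.001],1.0],
    [[-0.108,0,-0.014],[-0.002,-0.001,0.001],1.0],
  ],
)

```text
time_s: 9.3
tcp_pos: [0.4617, -0.0934, 0.1672]
eef_rot: [179.9, 30.0, -99.8]
contact_force: [1.1, -2.5, 1.2]
gripper_width: 0.0006
```

```bash
python3 - <<'E'
from h import *
from plant import r
c=r.capture('scene');cv2.imwrite('pics/s7.png',c['color'][90:310,200:440,::-1].repeat(2,0).repeat(2,1))
s=st()
for th,ti in zip((71,75,79,83,87,91,95,99,103,107,111),(30,28,26,24,22,20,18,16,14,12,10)): print(th,*inc(s,tcp_arc(th,ti),ti))
E
```

```text
t 9.35 tcp book [-0.0006 -0.0641  0.1678] rot [179.9   30.07 -99.8 ] F book [0.35 1.43 0.18] w 0.0005 J [-14.5  10.9 -15.  -32.1 -70.1  17.5]
71 [ 0.0009 -0.0006 -0.0022] [0.0018 0.0013 0.    ]
75 [-0.0107 -0.0006  0.    ] [0.0018 0.0362 0.0001]
79 [-0.0221 -0.0006  0.003 ] [0.0018 0.0711 0.0001]
83 [-0.0333 -0.0006  0.0068] [1.80e-03 1.06e-01 1.00e-04]
87 [-0.0441 -0.0006  0.0113] [0.0018 0.1409 0.0002]
91 [-0.0546 -0.0007  0.0166] [0.0018 0.1758 0.0002]
95 [-0.0647 -0.0007  0.0226] [1.800e-03 2.107e-01 2.000e-04]
99 [-0.0744 -0.0007  0.0293] [0.0018 0.2456 0.0003]
103 [-0.0835 -0.0007  0.0367] [0.0018 0.2805 0.0003]
107 [-0.0921 -0.0007  0.0446] [1.800e-03 3.154e-01 3.000e-04]
111 [-0.1001 -0.0007  0.0532] [1.800e-03 3.503e-01 3.000e-04]
```

View pics/s7.png

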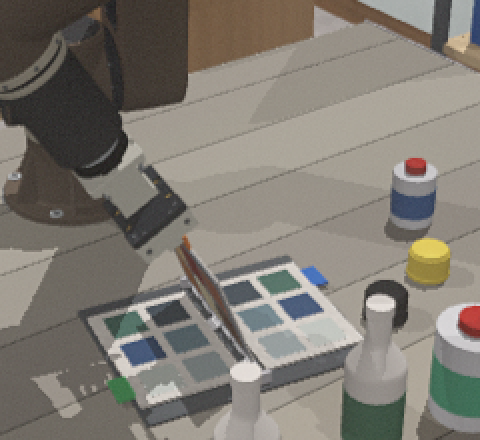

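The leaf stands near 70° with the fingertip behind the tab (about 185,243). I carry on over the top, bringing the tool towards vertical.

>>> step_arm(
  increments=[
    [[-0.011,0,0.001],[0.002,0.036,0],1.0],
    [[-0.022,0,0.004],[0.002,0.071,0],1.0],
    [[-0.033,0,0.008],[0.002,0.106,0],1.0],
    [[-0.044,0,0.012],[0.002,0.141,0],1.0],
    [[-0.055,0,0.017],[0.002,0.176,0],1.0],
    [[-0.065,0,0.023],[0.002,0.211,0],1.0],
    [[-0.074,0,0.029],[0.002,0.246,0],1.0],
    [[-0.084,0,0.037],[0.002,0.28,0],1.0],
    [[-0.092,0,0.045],[0.002,0.315,0],1.0],
    [[-0.1,0,0.053],[0.002,0.35,0],1.0],
  ],
)

```text
time_s: 10.35
tcp_pos: [0.4806, 0.0178, 0.1708]
eef_rot: [180.0, 9.9, -99.8]
contact_force: [1.2, -1.3, 0.7]
gripper_width: 0.0004
```

```bash
python3 - <<'E'
from h import *
from plant import r
c=r.capture('scene');cv2.imwrite('pics/s8.png',c['color'][90:310,200:440,::-1].repeat(2,0).repeat(2,1))
s=st()
for th,ti in zip((111,115,119,123,127,131,135,139,143,147,151),(10,8,6,4,2,0,0,0,0,0,0)): print(th,*inc(s,tcp_arc(th,ti),ti))
E
```

```text
t 10.4 tcp book [-0.0011  0.0487  0.1703] rot [179.93   9.8  -99.81] F book [-0.08  2.34 -0.21] w 0.0008 J [ 18.1   4.3 -24.9 -10.4 -56.7 -22.5]
111 [-0.0008 -0.0011 -0.0016] [ 0.0012 -0.0034 -0.0002]
115 [-0.0109 -0.0011  0.0044] [ 0.0012  0.0315 -0.0001]
119 [-0.0205 -0.0011  0.011 ] [ 0.0012  0.0664 -0.0001]
123 [-0.0296 -0.0012  0.0183] [ 1.200e-03  1.013e-01 -1.000e-04]
127 [-0.0382 -0.0012  0.0262] [ 1.200e-03  1.362e-01 -1.000e-04]
131 [-0.0462 -0.0012  0.0347] [ 1.200e-03  1.711e-01 -1.000e-04]
135 [-0.0535 -0.0012  0.0441] [ 1.200e-03  1.711e-01 -1.000e-04]
139 [-0.0602 -0.0012  0.0539] [ 1.200e-03  1.711e-01 -1.000e-04]
143 [-0.0661 -0.0012  0.0642] [ 1.200e-03  1.711e-01 -1.000e-04]
147 [-0.0713 -0.0012  0.0748] [ 1.200e-03  1.711e-01 -1.000e-04]
151 [-0.0758 -0.0012  0.0858] [ 1.200e-03  1.711e-01 -1.000e-04]
```

View pics/s8.png

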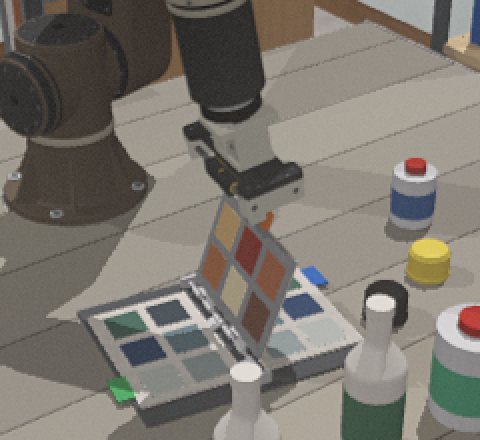

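The leaf is past vertical (tab at about 267,220), with its grey face now to the right. I continue.

>>> step_arm(
  increments=[
    [[-0.011,-0.001,0.005],[0.001,0.032,0],1.0],
    [[-0.021,-0.001,0.012],[0.001,0.066,0],1.0],
    [[-0.03,-0.001,0.019],[0.001,0.101,0],1.0],
    [[-0.038,-0.001,0.027],[0.001,0.136,0],1.0],
    [[-0.046,-0.001,0.035],[0.001,0.171,0],1.0],
    [[-0.053,-0.001,0.045],[0.001,0.171,0],1.0],
    [[-0.06,-0.001,0.054],[0.001,0.171,0],1.0],
    [[-0.066,-0.001,0.065],[0.001,0.171,0],1.0],
    [[-0.071,-0.001,0.075],[0.001,0.171,0],1.0],
    [[-0.076,-0.001,0.086],[0.001,0.171,0],1.0],
  ],
)

```text
time_s: 11.4
tcp_pos: [0.4971, 0.1054, 0.0984]
eef_rot: [-180.0, 0.2, -99.9]
contact_force: [-0.3, -1.5, 0.1]
gripper_width: 0.0005
```

```bash
python3 - <<'E'
from h import *
from plant import r
c=r.capture('scene');cv2.imwrite('pics/s9.png',c['color'][90:310,200:440,::-1].repeat(2,0).repeat(2,1))
s=st()
for th in (151,155,159,163,167,171,175,178,180): print(th,tcp_arc(th,0),*inc(s,tcp_arc(th,0),0))
E
```

```text
t 11.45 tcp book [-0.0002  0.137   0.0969] rot [ 1.7993e+02  1.3000e-01 -9.9870e+01] F book [ 0.32  0.58 -1.23] w 0.0008 J [ 34.1  12.2 -30.   -0.2 -47.8 -43.9]
151 [0.         0.13797333 0.09860418] [-0.001  -0.0002 -0.0017] [ 0.0012  0.0022 -0.0013]
155 [0.         0.14351578 0.08811087] [-0.0065 -0.0002  0.0088] [ 0.0012  0.0022 -0.0013]
159 [0.         0.14831275 0.0772565 ] [-0.0113 -0.0002  0.0196] [ 0.0012  0.0022 -0.0013]
163 [0.         0.15234088 0.06609395] [-0.0153 -0.0002  0.0308] [ 0.0012  0.0022 -0.0013]
167 [0.         0.15558053 0.0546776 ] [-0.0185 -0.0002  0.0422] [ 0.0012  0.0022 -0.0013]
171 [0.         0.15801593 0.04306308] [-0.0209 -0.0002  0.0539] [ 0.0012  0.0022 -0.0013]
175 [0.         0.15963521 0.03130696] [-0.0225 -0.0002  0.0656] [ 0.0012  0.0022 -0.0013]
178 [0.         0.16030919 0.02243139] [-0.0232 -0.0002  0.0745] [ 0.0012  0.0022 -0.0013]
180 [0.     0.1605 0.0165] [-0.0233 -0.0002  0.0804] [ 0.0012  0.0022 -0.0013]
```

View pics/s9.png

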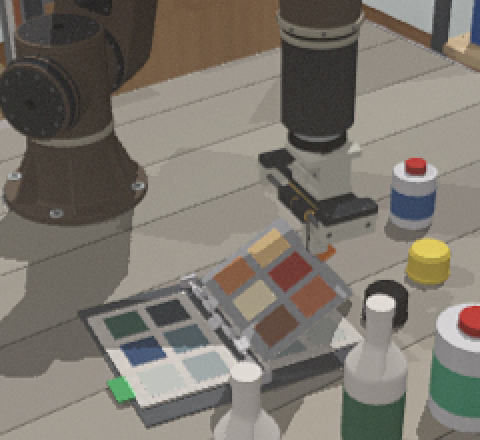

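The fingertip is on the grey face at the tab (about 320,245), with the leaf near 150°. I go down to flat, slowing at the end.

>>> step_arm(
  increments=[
    [[-0.006,0,0.009],[0,0,0],1.0],
    [[-0.011,0,0.02],[0,0,0],1.0],
    [[-0.015,0,0.031],[0,0,0],1.0],
    [[-0.018,0,0.042],[0,0,0],1.0],
    [[-0.021,0,0.054],[0,0,0],1.0],
    [[-0.022,0,0.065],[0,0,0],1.0],
    [[-0.023,0,0.072],[0,0,0],1.0],
    [[-0.023,0,0.077],[0,0,0],1.0],
    [[-0.023,0,0.08],[0,0,0],1.0],
    [[-0.023,0,0.08],[0,0,0],1.0],
  ],
)

```text
time_s: 12.45
tcp_pos: [0.501, 0.128, 0.019]
eef_rot: [-180.0, 0.1, -99.8]
contact_force: [1.1, -0.1, 0.5]
gripper_width: 0.0002
```

>>> step_arm(
  increments=[
    [[0,0,0.001],[0,0,0],1.0],
    [[0,0,0.002],[0,0,0],1.0],
    [[0,0,0.002],[0,0,0],1.0],
  ],
)

```text
time_s: 12.75
tcp_pos: [0.5013, 0.1282, 0.0175]
eef_rot: [-179.9, 0.2, -99.8]
contact_force: [0.2, -0.9, -1.1]
gripper_width: 0.0006
```

```bash
python3 - <<'E'
from h import *
from plant import r
c=r.capture('scene');cv2.imwrite('pics/s10.png',c['color'][90:310,200:440,::-1].repeat(2,0).repeat(2,1))
s=st()
E
```

```text
t 12.8 tcp book [0.0006 0.1598 0.0175] rot [-179.95    0.18  -99.84] F book [ 0.03 -0.07  0.1 ] w 0.0004 J [ 36.   19.5 -33.5  -0.2 -36.9 -45.7]
```

View pics/s10.png

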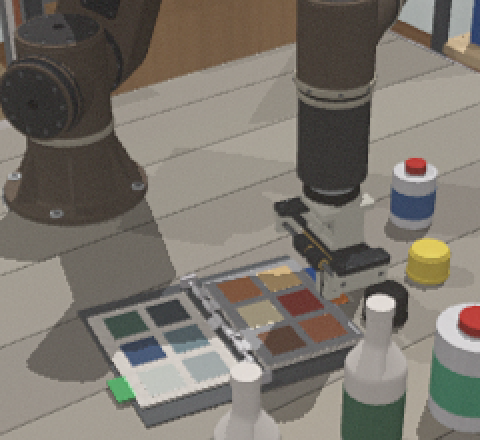

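The leaf is almost flat, but there is no contact force yet. I press on in 1 mm steps until force builds up.

>>> step_arm(
  increments=[
    [[0,0,0.001],[0,0,0],1.0],
    [[0,0,0.002],[0,0,0],1.0],
    [[0,0,0.002],[0,0,0],1.0],
  ],
)

```text
time_s: 13.1
tcp_pos: [0.5014, 0.1282, 0.0166]
eef_rot: [-179.9, 0.2, -99.8]
contact_force: [-5.4, -0.8, 17.1]
gripper_width: 0.0005
```

>>> step_arm(
  increments=[
    [[0,0,0.001],[0,0,0],1.0],
    [[0,0,0.002],[0,0,0],1.0],
    [[0,0,0.002],[0,0,0],1.0],
  ],
)

```text
time_s: 13.4
tcp_pos: [0.5015, 0.1283, 0.0163]
eef_rot: [-179.9, 0.2, -99.8]
contact_force: [-12.9, -1.9, 36.7]
gripper_width: 0.0004
```

Force rises to 37 N at z = 16.3 mm, so the leaf is on its stop. I lift off and move clear.

>>> step_arm(
  increments=[
    [[0,0,-0.004],[0,0,0],1.0],
    [[0,0,-0.01],[0,0,0],1.0],
    [[0,0,-0.03],[0,0,0],1.0],
    [[0,0,-0.06],[0,0,0],1.0],
    [[0,0,-0.1],[0,0,0],1.0],
    [[0,0,-0.14],[0,0,0],1.0],
    [[0,0.02,-0.18],[0,0,0],1.0],
    [[-0.02,0.05,-0.2],[0,0,0],1.0],
    [[-0.05,0.08,-0.21],[0,0,0],1.0],
    [[-0.09,0.11,-0.21],[0,0,0],1.0],
  ],
)

```text
time_s: 14.4
tcp_pos: [0.4075, 0.2358, 0.2258]
eef_rot: [-179.8, 0.4, -99.9]
contact_force: [0.7, 0.1, 0.6]
gripper_width: 0.0003
```

>>> step_arm(
  increments=[
    [[-0.04,0.02,0],[0,0,0],1.0],
    [[-0.08,0.04,0],[0,0,0],1.0],
    [[-0.12,0.06,0],[0,0,0],1.0],
    [[-0.16,0.08,0],[0,0,0],1.0],
    [[-0.2,0.1,0],[0,0,0],1.0],
    [[-0.24,0.1,0],[0,0,0],1.0],
    [[-0.24,0.1,0],[0,0,0],1.0],
  ],
)

```text
time_s: 15.1
tcp_pos: [0.3502, 0.4926, 0.2227]
eef_rot: [-180.0, 0.1, -99.7]
contact_force: [0.7, -1.6, -0.9]
gripper_width: 0.0004
```

```bash
python3 - <<'E'
from h import *
from plant import r
s=st()
for n in('top','scene'):
    t=r.capture(n);pickle.dump(t,open(n+'9.pkl','wb'))
    a=t['color'][170:330,200:440] if n=='top' else t['color'][190:330,230:430]
    cv2.imwrite(f'pics/{n}9.png',cv2.resize(a[:,:,::-1],None,fx=3.3 if n=='top' else 4,fy=3.3 if n=='top' else 4,interpolation=cv2.INTER_CUBIC))
E
```

```text
t 15.1 tcp book [-0.2104  0.4932  0.2227] rot [-1.7995e+02  1.1000e-01 -9.9690e+01] F book [ 0.96 -1.43 -0.9 ] w 0.0004 J [ 73.1  14.   -9.1   0.  -66.8 -82.8]
```

View pics/top9.png

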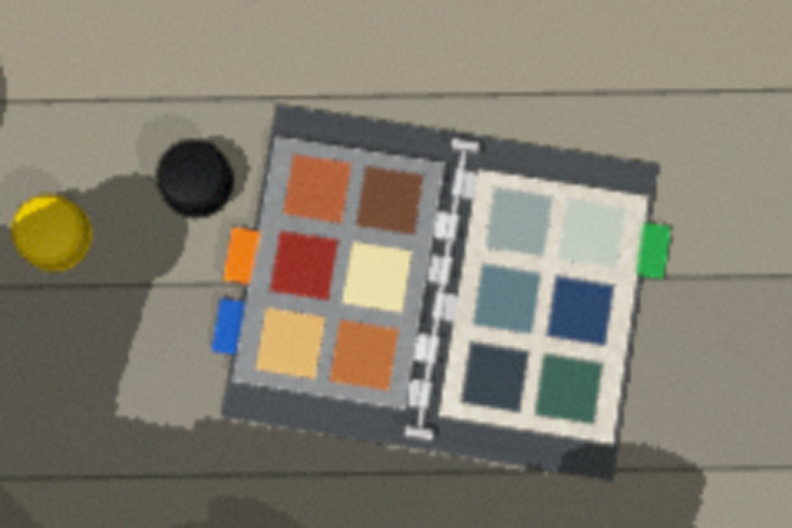

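View pics/scene9.png

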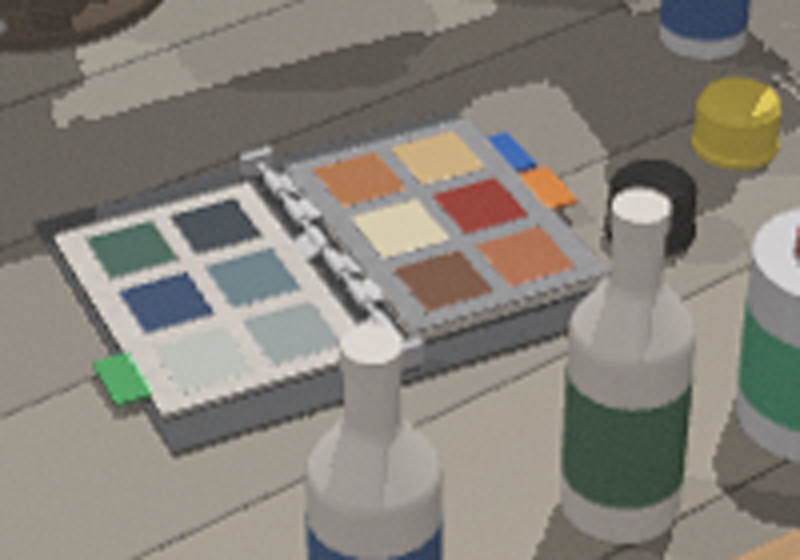

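Orange leaf lies flat on the left, tab at (242,255) in the top crop; cap at (195,178) stands upright and clear of the plate. A numeric check follows.

```bash
python3 - <<'E'
from h import *
t=pickle.load(open('top9.pkl','rb'));s=pickle.load(open('scene9.pkl','rb'));t0=pickle.load(open('top0.pkl','rb'));s0=pickle.load(open('scene0.pkl','rb'))
T=lambda u,v:((u+.5)/3.3+200-.5,(v+.5)/3.3+170-.5);S=lambda u,v:((u+.5)/4+230-.5,(v+.5)/4+190-.5)
p,e=tri(t,T(242,255),s,S(549,188));print('tab',book(p).round(4),e.round(4))
p,e=tri(t,T(232,326),s,S(513,152));print('blue tab',book(p).round(4),e.round(4))
p,e=tri(t,T(654,250),s,S(123,379));print('green tab',book(p).round(4),e.round(4))
p=onz(t,T(195,178),.045);print('cap',book(p).round(4))
g=lambda c:cv2.GaussianBlur(cv2.cvtColor(c['color'],cv2.COLOR_RGB2GRAY),(0,0),1).astype(float)
for n,a,b,bx in[('bottles',t0,t,(250,110,170,65)),('yellow',t0,t,(198,222,34,36)),('bluetin',t0,t,(163,270,36,32)),('tub',t0,t,(105,165,80,70)),('socket/elbow',t0,t,(465,185,50,120)),('bottles_s',s0,s,(300,235,170,130))]:
    x,y,w,h=bx; print(n,cv2.phaseCorrelate(g(a)[y:y+h,x:x+w],g(b)[y:y+h,x:x+w]))
E
```

```text
tab [0.0014 0.171  0.0165] 0.0022
blue tab [-0.0573  0.1716  0.0111] 0.0065
green tab [ 0.0602 -0.1698  0.0107] 0.0018
cap [0.0549 0.2162 0.045 ]
bottles ((-0.0031129753441661023, 0.0071811991716899115), 0.9964678920082198)
yellow ((-0.02867075696040189, -0.1435211712855704), 0.51913133844885)
bluetin ((0.4161267924563674, 0.5033427577641785), 0.779811016567119)
tub ((0.030732748307521263, -0.13548806563068894), 0.9490891912960696)
socket/elbow ((-0.025977178772492948, 0.0331547957209537), 1.0137829164901369)
bottles_s ((-0.10094798960530227, 0.35588025745818186), 0.6209618960343346)
```

```bash
python3 -c "
from plant import r
print(r.close_job())"
```

```text
the job is handed in; nothing more can be done
None
```

The job is done and handed in after about 15 s of the allowed 59 s. The cap stands on the bare counter and the orange-tabbed leaf lies flat on the blue-tabbed one.

- **Cap:** I pushed it off the left side of the book with two slightly open fingers. It is upright, centred 216 mm from the spine, so its foot is about 19 mm clear of the base plate.
- **Orange leaf:** I turned it over with the shut fingertips under and behind its tab, then pressed it on to its stop. Pressing reached about 37 N at the fingertip at a height of 16.3 mm. Afterwards the tab measured 171 mm from the spine at a height of 16.5 mm, as it should be when flat.
- **Other leaves:** The blue and green tabs measured about 11 mm high, so both leaves are flat. The two views disagreed by 6.5 mm on the blue tab, probably because I picked its pixel loosely.
- **Bystanders:** The bottles, green tin, tub, socket and elbow matched their starting images in the top view. The small blue tin's patch (about 0.6 px) and the bottles' patch in the scene view (about 0.4 px) showed slight shifts with weaker matches. The yellow cap's match was also weak, at 0.15 px. Shadows had changed there, and I felt no contact with any of them.

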